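# Level the instrument table with its two foot knobs

### The arm

A 6-joint arm with a two-finger parallel gripper is mounted at the origin on the work surface. World frame = base frame: x ahead of the robot, y to its left, z up, the work surface at z = 0. Lengths are in m, angles in rad, forces in N, time in s.
With the tool pointing down it reaches from about 0.4 to 0.825 m from the base axis. Payload 7 kg.
Tool frame: the origin (TCP) lies at the very end of the fingers, on their centre line; the grasp point (between the pads) lies 19 mm behind it (arm.grip_point_offset is the distance from the TCP to the grasp point, in m); z points along the fingers, y is the line along which they close (so a half turn about z gives the same grasp; the last joint's range is limited). The gripper opens to 88 mm and grips with 3 to 60 N. Pads are 19 mm wide; open, the fingers measure 130 mm over their backs; the gripper's body (78 mm by 193 mm) begins 47 mm behind the grasp point.
Start: joints at [1.552, 0.359, 0.012, 0, -1.224, -0.288], TCP at [0.204, 0.643, 0.227] pointing down, gripper open.
Joint ranges: [-3.07, 3.07], [-1.43, 2.12], [-1.02, 1.25], [-3.03, 1.67], [-3.05, -0], [-3.03, 3.03]. Speed limits (rad/s): [2.39, 2.39, 3.01, 3.14, 3.14, 3.14].

### API

Orientations are given as a rotation vector (axis times angle).
In Python, from bench import sensors, get_image, ticket, arm gives the robot as it stands.
- The arm moves only by the tool step_arm, never from a script. Its argument "steps" is a list of rows, each a list of 7 numbers: the turn, a rotation vector about the tool's x, y, z each as a share of 10 degrees, from -1 to 1, then the shift along the tool's x, y, z each as a share of 0.04 m, from -1 to 1, then the closure, from -1 (fully open) to 1 (shut). In form: [[rx, ry, rz, dx, dy, dz, fingers], ...]. A call has 1 to 12 rows; each row shifts and turns the commanded pose from where the row before left it, along the tool's axes as they then stand; what a row does not reach is not made up. A row lasts 1/8 s, in which the tool goes at most 62.5 mm and 10.7 degrees, less where a joint would pass 70% of its speed; a pose out of reach is approached as far as the arm can. A call with a number of a shift or a turn outside -1 to 1 is refused whole. A call with a gripper value outside its range is refused whole. The fingers move at their own pace and stop on an object; "squeeze" is the grip in N (left out, the last holds). Time passes only in rows, so rows that do not move let the fingers close. It gives the time, the measured TCP pose, the force, the opening and the grip force at its end, in the units of the state.
- sensors.get_obs(): the state, without advancing time (a new reading comes with each control period).
- get_image(name): name is "side" or "top" or "wrist"; returns a dict with "img" (400x640x3 uint8, red, green, blue), "intrinsics" (3x3 intrinsics, pixels), "cam_to_world" (4x4, takes a point from camera to world coordinates); the wrist camera has in their place "mount" (4x4, takes a point from camera to tool coordinates, whose origin is the TCP and whose axes are the flange's). Camera axes: x right, y up, looking along -z (the intrinsics and any distortion apply to the point x, -y, -z); pixel columns grow to the right and rows downward; lengths in m; the calibration is good to about 2 mm. A picture is of the moment at which its call begins: read the wrist's pose just before it. There is no depth.
- ticket.sign_off(): hands the job in; it is judged then, once.
The state is a dict: "time": time; "q": joint angles; "qvel": joint speeds; "effort": joint torques, N m; "ee_pos": TCP position; "ee_rot": TCP orientation; "wrist_force": force on the tool from outside, world axes, zero at the start; "moment": the same for the moment, N m; "width": finger opening in m; "grip_force": force on a finger pad.
Only numpy, scipy, OpenCV 4.12 (cv2) and the standard library are available. Lean on these libraries where they do the work, as an engineer would, in place of code of your own. Each camera call takes 0.05 s, during which the arm holds its last target. There are 200 camera calls.

### The job

The small levelling table on the bench is out of true. Turn its two black foot knobs until the platform sits level both ways, so that the steel ball in each of its two ball levels rests wholly between the two black marks, then let go. Set it with the knobs only, do not push on the platform, and leave the things lying around it where they are.

Things in the scene. Friction and masses are not known exactly. Their poses are not given: they have to be found in the camera images.
- base: Teal base of the levelling table, fixed: plate 200 x 190 mm, top 20 mm up, with an ear 60 mm wide towards its own -y reaching 172 mm from the centre and carrying the side knob. On it a dark steel cradle (tilts sideways about the base's x axis, 34 mm up) reaches 153 mm to -x and carries the front knob. Origin: centre of the underside; z up. Turned by up to 0.75 rad.
- deck: Dark grey platform 160 x 160 x 12 mm, pivoted under its centre fore and aft on the cradle, with which it tilts sideways. Origin: centre of its underside, 54 mm above the bench; top at 66 mm when level, edges up to 12 mm (corners 24 mm) higher or lower when tilted. A round steel anvil (60 mm diameter, 24 mm high) is fixed in its middle, and a ball level along its +y edge.
- front_level (a point): Middle of the ball level on the platform's +y edge, running along x, which shows front_tilt: white channel 134 mm long, 22 mm wide, dark steel ball of 14 mm diameter, two black marks 28 mm apart about the middle. The ball stands towards the lower end, 3 mm off the middle for each 0.01 rad. This point is at the height of the ball's centre, 12 mm above its top.
- side_level (a point): The same for the ball level across the far (+x) end of the cradle, just beyond the platform's edge, 107 mm from the centre, running along y, which shows side_tilt; 53 mm above the bench.
- front_knob_grip (a point): On the axis of the front foot knob, 130 mm from the base's centre along its -x, 113 mm above the bench. Black bar 42 long, 14 thick, 34 high (93 to 127 mm up) on a 42 mm disc; x runs along the bar, y across, z up along the axis (leans with side_tilt); turns with the knob. Clockwise from above raises the platform edge beside it: 0.12 rad of front_tilt per rad. Stiff (0.1 N m), stays put.
- side_knob_grip (a point): Grip point of the side foot knob: the same knob on an always vertical axis, 130 mm from the base's centre along its -y, 113 mm above the bench. Clockwise from above raises the platform edge beside it: 0.12 rad of side_tilt per rad. Each knob starts within 1.2 rad of level and stops at 1.5 rad from level.
- front_tilt (a joint): Tilt of the platform fore and aft (rad): 0 level, positive when the edge beside the front knob is high. Starts between about -0.14 and 0.14.
- side_tilt (a joint): Tilt of the platform to the side (rad): 0 level, positive when the edge beside the side knob is high. Starts between about -0.14 and -0.06 (edge beside the knob low).
- weight: Bystander: steel laboratory weight with a head, 38 mm diameter, 53 mm high, standing; origin at the centre of its underside.
- gauge_block: Bystander: steel block 35 x 60 x 20 mm; origin at the centre of its underside.
- dial: Bystander: round dial indicator lying on its back, 56 mm diameter, 18 mm high, stem reaching 66 mm along its x; origin under the dial's centre.
- puck: Bystander: black rubber disc, 48 mm diameter, 12.5 mm high; origin at the centre of its underside.
- calculator: Bystander: desk calculator 150 x 110 x 20 mm; origin at the centre of its underside.
- tray: Bystander: grey open tray 160 x 110 x 30 mm; origin at the centre of its underside.
- driver: Bystander: screwdriver 170 mm long, lying.

How it is judged:
At the end, for the whole second after the job is handed in: The platform is level to within 0.022 rad (about 1.3 degrees) about both axes, that is, each ball rests between its marks, and it is at rest (value of joint front_tilt between -0.022 and 0.022 rad and value of joint side_tilt between -0.022 and 0.022 rad and velocity of joint front_tilt between -0.02 and 0.02 rad/s and velocity of joint side_tilt between -0.02 and 0.02 rad/s); the robot touches nothing.
It fails at once if The platform is pushed by the robot (more than 6 N) instead of being set with the knobs (contact force between any of the fingers, the arm and deck above 6 N).
It fails at once if A thing lying around the table is moved by more than 25 mm (distance of any of weight, gauge_block, dial, puck, calculator, tray, driver from where it was at the start of the episode above 0.025 m).
It also fails if it takes over 48 s, if anything falls off the work surface, if the arm or the gripper's body presses on something with over 40 N, if the wrist force passes 120 N, or if a joint passes its speed limit or range.

## Working session

There is one attempt and no reset: what is moved stays moved. The work goes in short steps, Python scripts to look and compute and a tool call to move; the robot and the scene stay as the last step left them, time stands still between calls to the robot, and variables do not carry over. Pictures are saved under pics/ and viewed, at most 10 in all, crops included, and the job is handed in when it is done.

Besides the shell and the picture viewer there is one more tool, called after "Request:" as name(argument=value, ...) on one line, values as JSON. step_arm: Moves the arm, as the interface text tells. Its arguments: {"type":"object","properties":{"steps":{"type":"array","items":{"type":"array","items":{"type":"number"}}},"squeeze":{"type":"number"}},"required":["steps"]}

```bash
mkdir -p pics; cat > h.py <<'E'
import numpy as np, cv2
from bench import sensors, get_image, ticket, arm
from scipy.spatial.transform import Rotation as R
def ray(d,u,v):
    K=d["intrinsics"];T=d["cam_to_world"]
    p=cv2.undistortPoints(np.array([[[u,v]]],float),K,np.array(d.get("distortion",np.zeros(5)),float))[0,0]
    r=T[:3,:3]@np.array([p[0],-p[1],-1]);return T[:3,3],r
def at(d,u,v,z):
    o,r=ray(d,u,v);return o+r*(z-o[2])/r[2]
def proj(d,P):
    T=np.linalg.inv(d["cam_to_world"]);c=T[:3,:3]@np.array(P)+T[:3,3]
    return cv2.projectPoints(np.array([[c[0],-c[1],-c[2]]]),np.zeros(3),np.zeros(3),d["intrinsics"],np.array(d.get("distortion",np.zeros(5)),float))[0].ravel()
E
python3 - <<'E'
from h import *
import pickle
o=sensors.get_obs();print({k:np.round(v,3) for k,v in o.items()})
for n in("top","side"):
    d=get_image(n);print(n,[k for k in d],d["intrinsics"],d.get("cam_to_world"))
    pickle.dump(d,open(n+".pkl","wb"));cv2.imwrite(f"pics/{n}0.png",d["img"][...,::-1])
E
```

```text
{'time': np.float64(0.0), 'q': array([ 1.552,  0.359,  0.011, -0.   , -1.224, -0.288]), 'qvel': array([-0.   , -0.   , -0.   , -0.001, -0.002, -0.   ]), 'effort': array([ 1.0000e-03, -5.8272e+01,  2.9306e+01,  6.9970e+00,  7.0000e-03,
       -0.0000e+00]), 'ee_pos': array([0.204, 0.643, 0.226]), 'ee_rot': array([ 3.103, -0.48 , -0.   ]), 'wrist_force': array([-0.35 , -0.092, -0.231]), 'moment': array([-0.043,  0.004,  0.042]), 'grip_force': np.float64(0.0), 'width': np.float64(0.088)}
top ['img', 'intrinsics', 'cam_to_world'] [[448.54817976   0.         315.30839375]
 [  0.         448.54817976 198.85476032]
 [  0.           0.           1.        ]] [[-0.02453858  0.98271179 -0.18350856  0.33240259]
 [-0.99946315 -0.0281021  -0.01684314  0.00811984]
 [-0.02170893  0.18299673  0.98287381  1.56063347]
 [ 0.          0.          0.          1.        ]]
side ['img', 'intrinsics', 'cam_to_world'] [[480.63404208   0.         316.51251526]
 [  0.         480.63404208 204.43606794]
 [  0.           0.           1.        ]] [[ 0.85908023  0.33764033 -0.3846819   0.05612245]
 [-0.51143726  0.53640914 -0.67133983 -0.8926255 ]
 [-0.02032451  0.77347543  0.63350033  0.97870077]
 [ 0.          0.          0.          1.        ]]
```

View pics/top0.png

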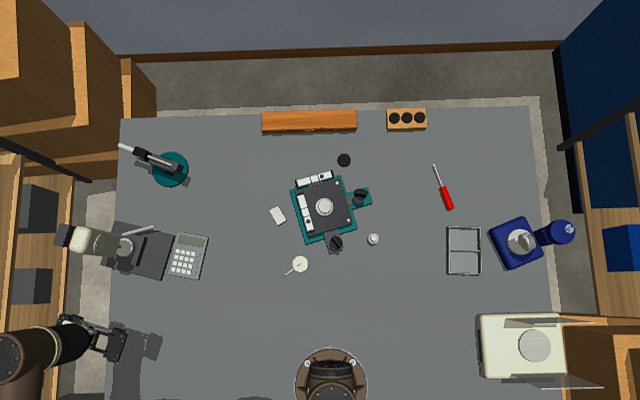

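View pics/side0.png

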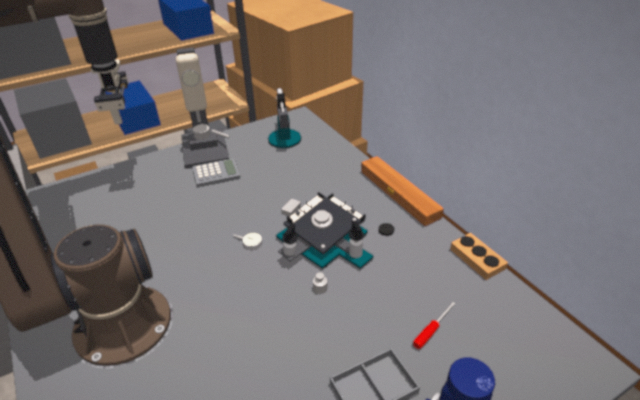

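The top view shows the table at about (325,208), the front knob at (336,243), the side knob at (361,196), the weight at (373,239) and the dial at (300,264). I'll enlarge that area.

```bash
python3 - <<'E'
from h import *
import pickle
d=pickle.load(open("top.pkl","rb"))
c=d["img"][160:285,255:395,::-1]
cv2.imwrite("pics/top0c.png",cv2.resize(c,None,fx=4.7,fy=4.7,interpolation=cv2.INTER_CUBIC))
E
```

```text
(no output)
```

View pics/top0c.png

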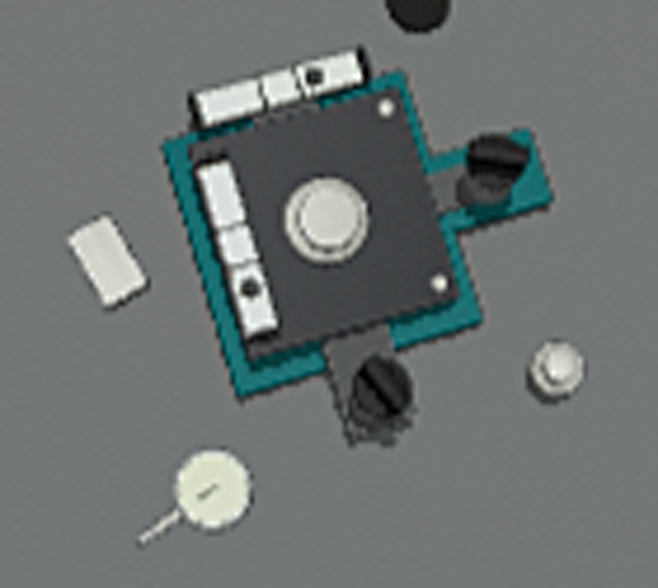

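The enlarged crop shows the front level's ball at (250,288) with its middle at (238,245). The side level's ball is at (315,75) with its middle at (281,87). The front knob is at (381,390) and the side knob at (497,157), so both knob edges are low and both knobs turn clockwise.

```bash
cat > fit.py <<'E'
from h import *
import pickle
d=pickle.load(open("top.pkl","rb"))
f=lambda u,v,z: at(d,255+(u+.5)/4.7-.5,160+(v+.5)/4.7-.5,z)
c=[f(240,397,.02),f(480,322,.02),f(402,70,.02),f(165,145,.02)]  # -x+y, -x-y, +x-y, +x+y
C=np.mean(c,0);xv=(c[2]+c[3]-c[0]-c[1]);yv=(c[0]+c[3]-c[1]-c[2])
a1=np.arctan2(xv[1],xv[0]);a2=np.arctan2(-yv[0],yv[1]);
print("C",C,"yaw",a1,a2,np.linalg.norm(xv)/2,np.linalg.norm(yv)/2)
a=(a1+a2)/2;X=np.array([np.cos(a),np.sin(a),0]);Y=np.array([-X[1],X[0],0])
for n,p,z in(("front",f(381,390,.11),.11),("side",f(497,157,.11),.11)):
    q=p-C;print(n,p,"local",q@X,q@Y)
for n,u,v,z in(("fball",250,288,.078),("fmid",238,245,.078),("sball",315,75,.053),("smid",281,87,.053),("weight",557,360,.05),("dial",213,488,.018)):
    p=f(u,v,z)-C;print(n,p@X,p@Y)
print("front nominal",C-.13*X,"side nominal",C-.13*Y)
E
python3 fit.py
```

```text
C [0.58352377 0.00856866 0.02      ] yaw 0.26339625661745036 0.2804148000246344 0.197221591666505 0.1852048167264287
front [ 0.45779543 -0.02922513  0.11      ] local -0.13125937034145824 -0.002638747208448783
side [ 0.61856452 -0.1157169   0.11      ] local 0.0003743308724664385 -0.12913022509122418
fball -0.03257265500748251 0.06288428375833197
fmid -0.0005058428396387399 0.06212839337953918
sball 0.10782208054190659 -0.028433021295958524
smid 0.10659127676218738 -0.0019423105464078244
weight -0.14321825232876517 -0.13230197739416574
dial -0.15619914365585835 0.13068751800793194
front nominal [ 0.45829985 -0.0263451   0.02      ] side nominal [ 0.61843753 -0.11665525  0.02      ]
```

Request:
step_arm(steps=[[0, 0, 0, 0.71, 0.68, 0, -1], [0, 0, 0, 0.71, 0.68, 0, -1], [0, 0, 0, 0.71, 0.68, 0, -1], [0, 0, 0, 0.71, 0.68, 0, -1], [0, 0, 0, 0.71, 0.68, 0, -1], [0, 0, 0, 0.71, 0.68, 0, -1], [0, 0, 0, 0.71, 0.68, 0, -1], [0, 0, 0, 0.71, 0.68, 0, -1], [0, 0, 0, 0.71, 0.68, 0, -1], [0, 0, 0, 0.71, 0.68, 0, -1], [0, 0, 0, 0.71, 0.68, 0, -1]])

```text
time: 1.48
ee_pos: [0.4116, 0.2626, 0.2264]
ee_rot: [3.105, -0.48, -0.0]
wrist_force: [-0.0, -0.2, -0.4]
width: 0.0876
grip_force: 0.0
```

Request:
step_arm(steps=[[0, 0, 0, 0.71, 0.68, 0, -1], [0, 0, 0, 0.71, 0.68, 0, -1], [0, 0, 0, 0.71, 0.68, 0, -1], [0, 0, 0, 0.71, 0.68, 0, -1], [0, 0, 0, 0.71, 0.68, 0, -1], [0, 0, 0, 0.71, 0.68, 0, -1], [0, 0, 0, 0.71, 0.68, 0, -1], [0, 0, 0, 0.71, 0.68, 0, -1], [0, 0, 0, 0.71, 0.68, 0, -1], [0, 0, 0, 0.71, 0.68, 0, -1], [0, 0, 0, 0.71, 0.68, 0, -1], [0, 0, 0, 0, 0, 0, -1]])

```text
time: 2.98
ee_pos: [0.6191, -0.1179, 0.2253]
ee_rot: [3.103, -0.484, -0.003]
wrist_force: [-0.3, 0.1, -0.9]
width: 0.0876
grip_force: 0.0
```

```bash
cat > w.py <<'E'
from h import *
import pickle,sys
def wrist():
    o=sensors.get_obs();d=get_image("wrist")
    T=np.eye(4);T[:3,:3]=R.from_rotvec(o["ee_rot"]).as_matrix();T[:3,3]=o["ee_pos"]
    d["cam_to_world"]=T@d["mount"];d["obs"]=o;return d
if __name__=="__main__":
    d=wrist();o=d["obs"];pickle.dump(d,open(sys.argv[1]+".pkl","wb"))
    cv2.imwrite(f"pics/{sys.argv[1]}.png",d["img"][...,::-1])
    print(np.round(d["cam_to_world"],3),o["time"],o["ee_pos"],o["ee_rot"],o["q"])
E
python3 w.py w1
```

```text
[[-0.305  0.907  0.291  0.698]
 [-0.952 -0.291 -0.093 -0.143]
 [ 0.001 -0.306  0.952  0.382]
 [ 0.     0.     0.     1.   ]] 2.975 [ 0.61910536 -0.11785496  0.22527327] [ 3.10340185e+00 -4.84295609e-01 -2.84927400e-03] [ 1.21199055e-01  2.87651430e-01 -9.33495229e-02  1.19132055e-04
 -1.19171236e+00  1.13994394e+00]
```

View pics/w1.png

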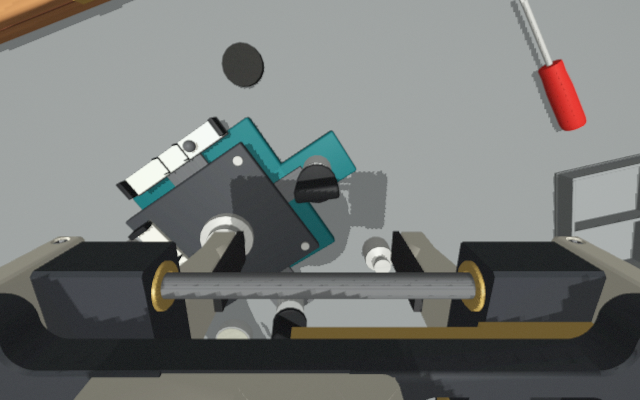

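The wrist view shows the side knob's bar near (318,185), running roughly along the image rows. I'll enlarge it.

```bash
python3 - <<'E'
from h import *
import pickle
d=pickle.load(open("w1.pkl","rb"))
c=np.clip(d["img"][145:225,270:370,::-1].astype(float)*2.2,0,255).astype(np.uint8)
cv2.imwrite("pics/w1c.png",cv2.resize(c,None,fx=7,fy=7,interpolation=cv2.INTER_CUBIC))
E
```

```text
(no output)
```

View pics/w1c.png

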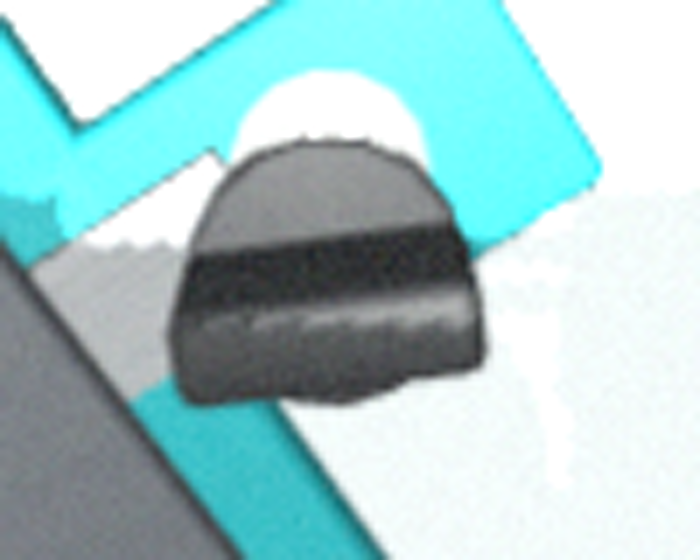

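In the crop the bar's top face has its corners at about (185,403), (487,368), (478,288) and (178,318), tilted about 6° in the image.

```bash
cat > bar.py <<'E'
from h import *
import pickle
def bar(name,x0,y0,s,c):  # c: near-left, near-right, far-right, far-left
    d=pickle.load(open(name+".pkl","rb"))
    p=[at(d,x0+(u+.5)/s-.5,y0+(v+.5)/s-.5,.127) for u,v in c]
    C=np.mean(p,0);b=p[1]-p[0]+p[2]-p[3]
    for e in(p[1]-p[0],p[2]-p[3],p[3]-p[0]):print("edge",np.linalg.norm(e),np.arctan2(e[1],e[0]))
    M=R.from_rotvec(d["obs"]["ee_rot"]).as_matrix();t=d["obs"]["ee_pos"]
    bt=M.T@b;print("C",C,"bar yaw",np.arctan2(b[1],b[0]),"in tool, angle from x",np.arctan2(bt[1],bt[0]))
    return C,M,t
if __name__=="__main__":
    bar("w1",270,145,7,[(185,403),(487,368),(478,288),(178,318)])
E
python3 bar.py; python3 -c "
import pickle;print(pickle.load(open('w1.pkl','rb'))['intrinsics'])"
```

```text
edge 0.03994230686110854 -1.7591440892572658
edge 0.0390950016748082 -1.7770460086635456
edge 0.011720489225119741 -0.2549730981694505
C [ 0.61994394 -0.11764325  0.127     ] bar yaw -1.7679990892516266 in tool, angle from x 1.4583893199867608
[[293.63289714   0.         317.73770307]
 [  0.         293.63289714 193.78991536]
 [  0.           0.           1.        ]]
```

Request:
step_arm(steps=[[0, 0, 0.93, 0, 0, 0.2, -1], [0, 0, 0.93, 0, 0, 0.2, -1], [0, 0, 0.93, 0, 0, 0.2, -1], [0, 0, 0.93, 0, 0, 0.2, -1], [0, 0, 0.93, 0, 0, 0.2, -1], [0, 0, 0.93, 0, 0, 0.2, -1], [0, 0, 0.93, 0, 0, 0.2, -1], [0, 0, 0.93, 0, 0, 0.2, -1], [0, 0, 0.93, 0, 0, 0.2, -1], [0, 0, 0, 0, 0, 0, -1]])

```text
time: 4.28
ee_pos: [0.618, -0.1149, 0.154]
ee_rot: [1.994, -2.426, -0.002]
wrist_force: [0.4, -0.6, -0.4]
width: 0.0876
grip_force: 0.0
```

```bash
python3 - <<'E'
from h import *
o=sensors.get_obs();M=R.from_rotvec(o["ee_rot"]).as_matrix()
print(M.round(3),"x yaw",np.arctan2(M[1,0],M[0,0]),"err to knob in tool",M.T@(np.array([.6192,-.1172,.094])-o["ee_pos"])/.04,o["q"])
E
```

```text
[[-0.194 -0.981 -0.001]
 [-0.981  0.194  0.   ]
 [ 0.     0.001 -1.   ]] x yaw -1.7657616584358586 err to knob in tool [ 0.05068496 -0.0434303   1.50057038] [ 1.26082267e-01  3.37416123e-01 -1.92549290e-01 -3.67056942e-04
 -1.04218025e+00 -3.20862350e-01]
```

Request:
step_arm(steps=[[0, 0, 0, 0.05, -0.04, 0.5, -1], [0, 0, 0, 0, 0, 0.5, -1], [0, 0, 0, 0, 0, 0.5, -1], [0, 0, 0, 0, 0, 0, -1], [0, 0, 0, 0, 0, 0, 1], [0, 0, 0, 0, 0, 0, 1], [0, 0, 0, 0, 0, 0, 1], [0, 0, 0, 0, 0, 0, 1], [0, 0, 0, 0, 0, 0, 1]], squeeze=25)

```text
time: 5.4
ee_pos: [0.6199, -0.118, 0.0947]
ee_rot: [-1.992, 2.429, -0.0]
wrist_force: [0.1, -0.1, 0.0]
width: 0.0432
grip_force: 0.0
```

Request:
step_arm(steps=[[0, 0, 0, 0, 0, 0, 1], [0, 0, 0, 0, 0, 0, 1], [0, 0, 0, 0, 0, 0, 1], [0, 0, 0, 0, 0, 0, 1], [0, 0, 0, 0, 0, 0, 1]])

```text
time: 6.02
ee_pos: [0.6197, -0.1179, 0.0945]
ee_rot: [1.992, -2.429, -0.0]
wrist_force: [-0.4, 0.8, -0.1]
width: 0.0142
grip_force: 24.9
```

Request:
step_arm(steps=[[0, 0, 0.6, 0, 0, 0, 1], [0, 0, 0.6, 0, 0, 0, 1], [0, 0, 0.6, 0, 0, 0, 1], [0, 0, 0.6, 0, 0, 0, 1], [0, 0, 0.6, 0, 0, 0, 1], [0, 0, 0.6, 0, 0, 0, 1], [0, 0, 0.6, 0, 0, 0, 1], [0, 0, 0, 0, 0, 0, 1], [0, 0, 0, 0, 0, 0, 1]])

```text
time: 7.15
ee_pos: [0.6193, -0.1176, 0.0945]
ee_rot: [0.993, -2.98, -0.001]
wrist_force: [-4.1, 3.6, 3.3]
width: 0.0138
grip_force: 25.0
```

```bash
cat > look.py <<'E'
from h import *
import pickle,sys
d=get_image("top");pickle.dump(d,open("top.pkl","wb"))
cv2.imwrite(f"pics/{sys.argv[1]}.png",cv2.resize(d["img"][165:250,270:370,::-1],None,fx=7,fy=7,interpolation=cv2.INTER_CUBIC))
o=sensors.get_obs();M=R.from_rotvec(o["ee_rot"]).as_matrix();print(o["time"],o["ee_pos"],"x yaw",np.arctan2(M[1,0],M[0,0]),o["q"],o["wrist_force"])
E
python3 look.py t2
```

```text
7.2 [ 0.61931313 -0.11766178  0.09449819] x yaw -2.498100095442432 [ 1.21073423e-01  3.96550140e-01 -2.54833432e-01 -6.65420239e-04
 -9.20447320e-01 -1.04797434e+00] [-4.85354376  3.56530837  3.26139864]
```

View pics/t2.png

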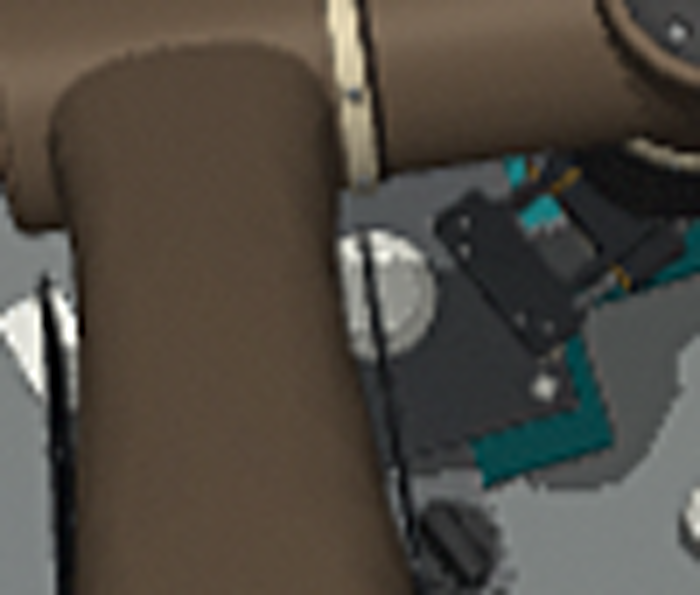

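Request:
step_arm(steps=[[0, 0, 0, 0, 0, 0, -1], [0, 0, 0, 0, 0, 0, -1], [0, 0, 0, 0, 0, 0, -1], [0, 0, 0, 0, 0, -0.8, -1], [0, 0, 0, 0, 0, -0.8, -1], [0, 0, 0, 0, 0, -0.8, -1], [0, 0, 0, 0.31, 0.7, -0.8, -1], [0, 0, 0, 0.31, 0.7, 0, -1], [0, 0, 0, 0.31, 0.7, 0, -1], [0, 0, 0, 0.31, 0.7, 0, -1], [0, 0, 0, 0.31, 0.7, 0, -1], [0, 0, 0, 0.31, 0.7, 0, -1]])

```text
time: 8.7
ee_pos: [0.4591, -0.0275, 0.2227]
ee_rot: [-0.99, 2.981, -0.0]
wrist_force: [0.2, 0.3, 1.5]
width: 0.0878
grip_force: 0.0
```

Request:
step_arm(steps=[[0, 0, 0, 0, 0, 0, -1], [0, 0, 0, 0, 0, 0, -1]])

```text
time: 8.95
ee_pos: [0.4603, -0.0277, 0.223]
ee_rot: [-0.99, 2.98, -0.0]
wrist_force: [-0.2, 0.3, -0.1]
width: 0.0876
grip_force: 0.0
```

```bash
python3 look.py t3; python3 w.py w3; python3 - <<'E'
from h import *
import pickle
d=pickle.load(open("w3.pkl","rb"))
p=proj(d,[.458,-.027,.127]);print(p)
x,y=int(p[0])-50,int(p[1])-40
x=max(x,0);y=max(y,0)
c=np.clip(d["img"][y:y+80,x:x+100,::-1].astype(float)*2.2,0,255).astype(np.uint8)
c=cv2.resize(c,None,fx=7,fy=7,interpolation=cv2.INTER_CUBIC);print(x,y,c.shape)
t=cv2.imread("pics/t3.png")
cv2.imwrite("pics/c3.png",c)
E
```

```text
9.0 [ 0.46044654 -0.02786616  0.2227504 ] x yaw -2.5004727248182466 [ 3.68559346e-01  1.41316198e-03 -4.43799087e-01  2.36975105e-04
 -1.12503053e+00 -1.29833794e+00] [-0.86456361 -0.18886165  0.58038029]
[[-0.598 -0.763 -0.245  0.393]
 [ 0.802 -0.569 -0.182 -0.078]
 [-0.001 -0.305  0.952  0.38 ]
 [ 0.     0.     0.     1.   ]] 9.0 [ 0.46044654 -0.02786616  0.2227504 ] [-9.89732131e-01  2.98102271e+00 -2.93704614e-04] [ 3.68559346e-01  1.41316198e-03 -4.43799087e-01  2.36975105e-04
 -1.12503053e+00 -1.29833794e+00]
[319.99583056 194.78037761]
269 154 (560, 700, 3)
```

View pics/t3.png

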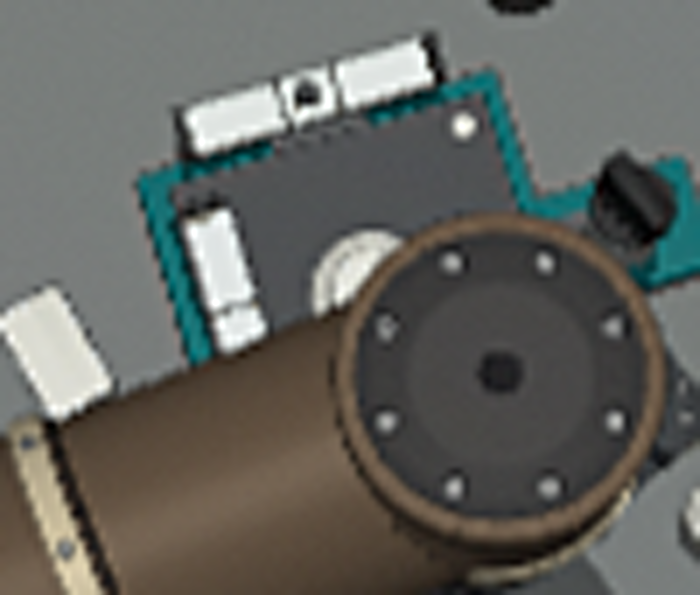

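View pics/c3.png

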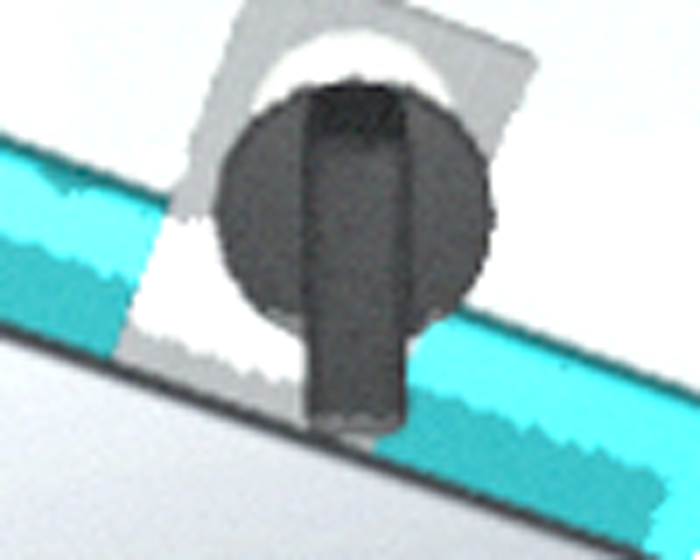

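The top view shows the side ball at (307,93), centred between its marks at 280 and 336. The wrist crop shows the front bar already parallel to the tool's x, its top face spanning (305–406, 140–425).

```bash
python3 - <<'E'
from bar import *
C,M,t=bar("w3",269,154,7,[(305,140),(407,140),(406,422),(307,422)])
print("err tool shares",M.T@(np.array([C[0],C[1],.094])-t)/.04)
d=pickle.load(open("top.pkl","rb"))
f=lambda u,v,z: at(d,270+(u+.5)/7-.5,165+(v+.5)/7-.5,z)
print("side off mm",(np.linalg.norm(f(307,93,.053)[:2]-f(308,92.5,.053)[:2]))*1e3)
E
```

```text
edge 0.012892160042042078 2.2116978741434727
edge 0.013075607814220045 2.211793976046108
edge 0.03826861537741937 0.6418316650431417
C [ 0.45781289 -0.02774035  0.127     ] bar yaw 2.2117462645479167 in tool, angle from x 1.570966317804904
err tool shares [0.05241652 0.04304255 3.21872043]
side off mm 0.5527968254629769
```

Request:
step_arm(steps=[[0, 0, 0, 0.05, 0.04, 0.8, -1], [0, 0, 0, 0, 0, 0.8, -1], [0, 0, 0, 0, 0, 0.8, -1], [0, 0, 0, 0, 0, 0.8, -1], [0, 0, 0, 0, 0, 0, 1], [0, 0, 0, 0, 0, 0, 1], [0, 0, 0, 0, 0, 0, 1], [0, 0, 0, 0, 0, 0, 1], [0, 0, 0, 0, 0, 0, 1], [0, 0, 0, 0, 0, 0, 1], [0, 0, 0, 0, 0, 0, 1], [0, 0, 0, 0, 0, 0, 1]])

```text
time: 10.55
ee_pos: [0.4575, -0.0278, 0.0947]
ee_rot: [-0.99, 2.981, -0.001]
wrist_force: [6.4, -10.4, -4.0]
width: 0.0137
grip_force: 25.0
```

Request:
step_arm(steps=[[0, 0, 0, 0, 0, 0, 1], [0, 0, 0, 0, 0, 0, 1]])

```text
time: 10.8
ee_pos: [0.4575, -0.028, 0.0946]
ee_rot: [-0.99, 2.981, -0.001]
wrist_force: [3.0, -4.1, -1.1]
width: 0.0138
grip_force: 25.0
```

Request:
step_arm(steps=[[0, 0, 0.64, 0, 0, 0, 1], [0, 0, 0.64, 0, 0, 0, 1], [0, 0, 0.64, 0, 0, 0, 1], [0, 0, 0.64, 0, 0, 0, 1], [0, 0, 0.64, 0, 0, 0, 1], [0, 0, 0.64, 0, 0, 0, 1], [0, 0, 0.63, 0, 0, 0, 1], [0, 0, 0.63, 0, 0, 0, 1], [0, 0, 0, 0, 0, 0, 1], [0, 0, 0, 0, 0, 0, 1]])

```text
time: 12.05
ee_pos: [0.4573, -0.0261, 0.0946]
ee_rot: [0.391, 3.117, 0.004]
wrist_force: [-3.1, 10.0, 2.5]
width: 0.0138
grip_force: 25.0
```

Request:
step_arm(steps=[[0, 0, 0, 0, 0, 0, -1], [0, 0, 0, 0, 0, 0, -1], [0, 0, 0, 0, 0, 0, -1], [0, 0, 0, 0, 0, -0.8, -1], [0, 0, 0, 0, 0, -0.8, -1], [0, 0, 0, 0, 0, -0.8, -1], [0, 0, 0, 0, 0, -0.8, -1], [0, 0, 0, 0, 0, 0, -1]])

```text
time: 13.05
ee_pos: [0.4586, -0.0275, 0.225]
ee_rot: [0.39, 3.113, 0.003]
wrist_force: [-0.2, -0.2, -1.0]
width: 0.086
grip_force: 0.0
```

```bash
python3 look.py t4
```

```text
13.1 [ 0.45767971 -0.02760549  0.22334086] x yaw 2.8921039318399857 [ 3.71227889e-01 -5.08909028e-03 -4.48720470e-01 -1.37939266e-04
 -1.12494428e+00 -2.19145238e+00] [ 0.3969122  -0.2486361   0.47238557]
```

Request:
step_arm(steps=[[0, 0, 0, 0.22, 0.87, 0, -1], [0, 0, 0, 0.22, 0.87, 0, -1], [0, 0, 0, 0.22, 0.87, 0, -1], [0, 0, 0, 0.22, 0.87, 0, -1], [0, 0, 0, 0.22, 0.87, 0, -1], [0, 0, 0, 0.22, 0.87, 0, -1], [0, 0, 0, 0.22, 0.87, 0, -1], [0, 0, 0, 0, 0, 0, -1]])

```text
time: 14.1
ee_pos: [0.4572, 0.225, 0.2209]
ee_rot: [-0.387, -3.116, 0.003]
wrist_force: [-0.1, 0.0, -1.1]
width: 0.0875
grip_force: 0.0
```

```bash
python3 look.py t5
```

```text
14.15 [0.45700802 0.22390055 0.2210471 ] x yaw 2.893744896544499 [ 8.41723276e-01  8.93953495e-02 -3.53902935e-01 -3.64706575e-04
 -1.13023765e+00 -2.66020961e+00] [ 0.54961236 -0.37315245  0.81381761]
```

View pics/t5.png

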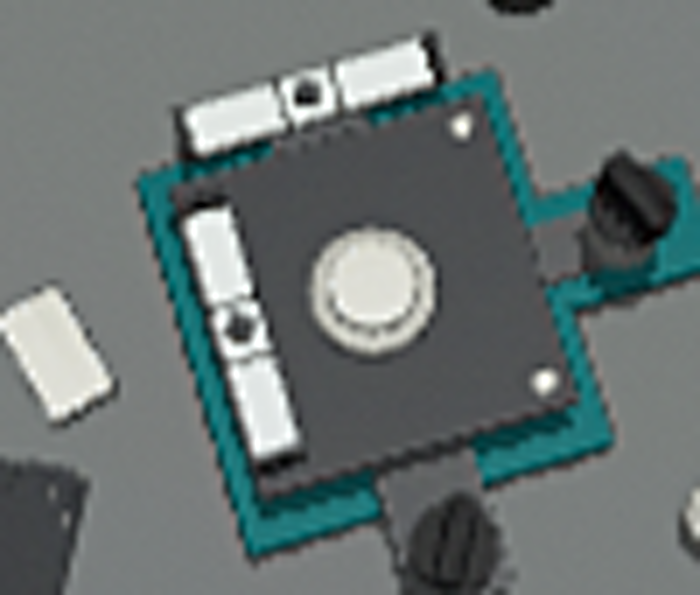

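Both balls rest centred between their marks: front at (240,328) and side at (307,93). The gripper is clear of everything, so I'm handing in.

```bash
python3 -c "
from bench import ticket;print(ticket.sign_off())"
```

```text
the job is handed in; nothing more can be done
None
```

The platform looks level both ways: I turned the side and front knobs clockwise by about 0.73 and 0.89 rad, the last picture showed each ball centred between its marks with the arm clear, and the job was handed in at about 14 s (no verdict returned).

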